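# Zero the slide gauge and hold its carriage at the detent over the valve plate

## Robot

A 6-joint arm with a two-finger parallel gripper is mounted at the origin on the work surface. World frame = base frame: x ahead of the robot, y to its left, z up, the work surface at z = 0. Lengths are in m, angles in rad, forces in N, time in s.
With the tool pointing down it reaches from about 0.375 to 0.9 m from the base axis. Payload 3.1 kg.
Tool frame: the origin (TCP) lies between the finger pads, 19 mm behind the fingertips; this is the grasp point; x points along the fingers, z is the direction in which the jaws open and shut, and the axes are right-handed (so a half turn about x gives the same grasp; the last joint's range is limited). The gripper opens to 85 mm and grips with 20 to 120 N. Pads are 22 mm wide; open, the fingers measure 114 mm over their backs; the gripper's body (76 mm by 85 mm) begins 54 mm behind the grasp point. The pads swing forward as they close: fully open they stand 13 mm farther back than shut.
Start: joints at [-1.484, 0.527, 1.433, -0, 1.181, -0.178], TCP at [0.164, -0.603, 0.25] pointing down, gripper open.
Joint ranges: [-3.08, 3.08], [-0.75, 2.2], [0.22, 2.44], [-1.43, 4.57], [0, 2.65], [-2.85, 2.85]. Speed limits (rad/s): [2.79, 2.79, 3.14, 3.14, 3.14, 3.14].

## Interface

Orientations are given as a unit quaternion [x, y, z, w].
In Python, from station import status, snapshot, camera_params, ticket gives the robot as it stands.
- The arm moves only by the tool arm_command, never from a script. Its argument "series" is a list that holds one entry, the list of rows, each a list of 4 numbers: the shift along the tool's x, y, z in mm, then the turn about the tool's x in rad. A call has 1 to 10 rows; each row shifts and turns the commanded pose from where the row before left it, along the tool's axes as they then stand; what a row does not reach is not made up. A row lasts 1/10 s, in which the tool goes at most 50 mm and 8.59 degrees, less where a joint would pass 70% of its speed; a pose out of reach is approached as far as the arm can. A call is refused whole if a number of a shift passes 50 or a number of a turn 0.15, either way. A call with a gripper value outside its range is refused whole. "jaw" is the opening in per cent of the stroke, from 0 (shut) to 100 (fully open), set as the call begins (left out, the last holds). The fingers move at their own pace and stop on an object; "force" is the grip in N (left out, the last holds). Time passes only in rows, so rows that do not move let the fingers close. It gives the time, the measured TCP pose, the force and the opening at its end, in the units of the state.
- status.sense(): the state, without advancing time (a new reading comes with each control period).
- snapshot(name): name is "scene" or "top"; returns the picture (400x640x3 uint8, red, green, blue); there is no depth.
- camera_params(name): a dict with "fovy" (degrees; the focal length in pixels is half the picture's height over the tangent of half this angle, whatever the lens; pixels are square), "cx", "cy" (the principal point, pixels), "k1" (the pictures are not rectified: a ray, as slopes to the right and down, at radius r is drawn at 1 + k1 r^2 times it, then the intrinsics apply), "extrinsics" (4x4, takes a point from camera to world coordinates). Camera axes: x right, y down, z forward; pixel columns grow to the right and rows downward; lengths in m; the calibration is good to about 2 mm. A picture is of the moment at which its call begins. camera_params takes no time and is no camera call.
- ticket.sign_off(): hands the job in, once; it reports no verdict.
The state is a dict: "t": time; "q": joint angles; "qd": joint speeds; "tau": joint torques, N m; "tcp_pos": TCP position; "tool_rot": TCP orientation; "force": force on the tool from outside, world axes, zero at the start; "ft_torque": the same for the moment, N m; "finger_gap": opening from 0.0 (shut) to 1.0 (fully open).
Only numpy, scipy, OpenCV 4.12 (cv2) and the standard library are available. Lean on these libraries where they do the work, as an engineer would, in place of code of your own. Each camera call takes 0.05 s, during which the arm holds its last target. There are 200 camera calls.

## Task

Check the lapped valve plate on the slide gauge: with the carriage still parked over the master block, press the readout's keys one at a time, the round power key, then the square range key, then the long zero key, each fully down and let up again. Then take the carriage by its upright steel grip post and slide it along the rail until its ball plunger drops into the notch of the detent block beside the plate, without running on past the notch. Finish there, still gripping the post and keeping the carriage still in the notch; do not touch the valve plate or disturb the rings, spacer and reed clamp lying about.

Things in the scene. Friction and masses are not known exactly. Their poses are not given: they have to be found in the camera images.
- gauge: Bench slide gauge, fixed to the bench: grey cast base 190 x 320 x 25 mm with a steel rail on a riser. Origin: centre of the base's underside, on the bench; x across the rail, y along it, z up. The rail runs along y at x = -55 mm, top 69 mm above the bench, with a stop at each end. A steel master block, 34 x 40 mm, top 41 mm high, stands at x = 42, y = -110 mm. The gauge is turned up to 0.3 rad.
- carriage (a joint): Travel of the carriage along the rail in metres: 0 at the -y end stop, growing towards the gauge's +y, up to 0.21. It starts at 0 to 0.012 with its probe over the master block (parked: below 0.02). It weighs 0.4 to 0.8 kg, has about 1.2 N of friction and stays where it is left.
- probe_tip (a point): Lower end of the slim non-contact gap probe, 12 mm in diameter, on the carriage's arm, which reaches towards the gauge's +x; the probe stands 97 mm from the rail axis, passes 2 mm above the valve plate and the master, and has a black cap whose top is 116 mm above the bench. The ball plunger is on the same arm, 40 mm from the rail axis.
- grip: Grip post of the carriage: an upright steel cylinder, 24 mm in diameter and 40 mm high, over the rail axis on the carriage's flat top. Origin: centre of its foot, 88 mm above the bench. It revolves stiffly on its own axis. Its top is 128 mm above the bench. Nothing within 85 mm of its axis reaches higher than 91 mm above the bench (farther out only the probe's cap does).
- grip_mid (a point): Point on the axis of the grip post to put the TCP at: 114 mm above the bench, 26 mm above the post's foot.
- ball (a point): Lowest point of the plunger's steel ball (12 mm in diameter), under the carriage's arm. The spring holds it out with 4 N and adds 1 N per mm pressed in. With the ball free this point is 3.2 mm below the top of the detent block.
- nest: Aluminium nest plate 115 x 100 x 8 mm on the gauge's base, carrying the valve plate and, on its -x edge, the detent block; fixed, its axes are those of the gauge. Origin: on its underside, 25 mm above the bench, on the gauge's line x = 0 and level in y with the notch, 0 to 60 mm towards +y of the gauge's middle.
- notch (a point): Middle of the notch in the steel detent block, level with the block's top, 52 mm above the bench; axes as the gauge. The block is 54 mm long along y: ramp 15 mm at 15 degrees, flat 7, notch 10 mm wide, flat 7, ramp down. Climbing the ramp takes about 2 N besides the friction, the flat none; in the notch the ball drops 2.7 mm and centres itself; pushing on out of it takes 7 to 10 N.
- valve_plate: Polished steel suction valve plate, a disc 84 mm in diameter and 8 mm thick with a ring of eight round ports, lying loose among four pins on the nest. Origin: centre of its underside, 33 mm above the bench. When the ball is in the notch the probe stands over its centre.
- readout: Grey gauge readout, fixed to the bench, 150 mm deep and 150 mm wide: a low key deck 40 mm high on the side towards the robot and, behind it, a raised display 85 mm high, rising from 45 mm behind the line of the keys. Origin: centre of its underside; x from the keys to the display, y along the row of keys. It stands left or right of the gauge.
- power_top (a point): Centre of the top of the round power key, 20 mm in diameter: the key at the readout's +y end of the row. All three keys are the same off-white, in a row 46 mm apart, 40 mm to the readout's -x side of its origin, tops 50 mm above the bench, 10 mm proud of the deck.
- range_top (a point): Centre of the top of the square range key, 19 x 19 mm, in the middle of the row.
- zero_top (a point): Centre of the top of the long zero key, 16 mm by 34 mm (long side along the row), at the readout's -y end of the row.
- power_key (a joint): Depression of the power key in metres: 0 up, 0.005 fully down (1.5 N to start, 4 N at the bottom, springs back). It counts as pressed beyond 0.0035 and as up below 0.0015.
- range_key (a joint): Depression of the range key, as the power key.
- zero_key (a joint): Depression of the zero key, as the power key.
- reed_clamp: Yellow polymer reed clamp, 92 x 28 x 14 mm, lying loose on the wood on the other side of the gauge from the readout. Origin: centre of its underside. Leave alone.
- lap_ring_a: Steel lapping ring, 76 mm outside, 54 mm inside, 20 mm high, lying on the magnetic strip (12 mm high) along the far edge of the bench. Origin: centre of its underside. Leave alone.
- lap_ring_b: Steel lapping ring, 60 mm outside, 42 mm inside, 24 mm high, lying on the same strip. Leave alone.
- spacer: Knurled brass spacer, a tube 30 mm outside and 28 mm high, standing on the same strip. Leave alone.

How it is judged:
By the outcome, as a careful person would: the job done as asked, in the order asked, and still so for the second after the job is handed in, while the arm keeps its last pose, push and grip.
It also fails if it takes over 64 s, if anything falls off the work surface, if the arm or the gripper's body presses on something with over 40 N, if the wrist force passes 120 N, or if a joint passes its speed limit or range.

## Working session

There is one attempt and no reset: what is moved stays moved. The work goes in short steps, Python scripts to look and compute and a tool call to move; the robot and the scene stay as the last step left them, time stands still between calls to the robot, and variables do not carry over. Pictures are saved under pics/ and viewed, about 8 in all and at most 12, crops included, and the job is handed in when it is done.

Besides the shell and the picture viewer there is one more tool, called after "Emit:" in YAML: its name, and indented under it one key for each argument. arm_command: Moves the arm, as the interface text tells. Its arguments: {"type":"object","properties":{"series":{"type":"array"},"jaw":{"type":"number"},"force":{"type":"number"}},"required":["series"]}

```bash
ls; mkdir -p pics
python3 - <<'E'
from station import status, snapshot, camera_params
import cv2
s=status.sense()
for k in s: print(k,s[k])
for n in("scene","top"):
    cv2.imwrite(f"pics/{n}0.png",snapshot(n)[:,:,::-1]); print(n,camera_params(n))
E
```

```text
pics
t 0.0
q [-1.48451710e+00  5.28451462e-01  1.43389629e+00  1.71619999e-05
  1.18139468e+00 -1.78501232e-01]
qd [ 0.00042824 -0.00015349  0.00037231  0.00021587  0.00036178  0.00047117]
tau [-4.94553242e-04 -4.42356992e+01 -1.78024596e+01 -1.54453073e-04
  8.41315807e-03  1.49485612e-05]
tcp_pos [ 0.16353419 -0.60253138  0.24904452]
tool_rot [ 0.4301897   0.56213274 -0.42905885  0.56111684]
force [-0.24919183 -0.7589391  -0.11019748]
ft_torque [0.02990938 0.00366823 0.01607263]
finger_gap 0.9949721874249577
scene {'fovy': 54.92235774640027, 'cx': 319.4808008502963, 'cy': 205.3466296279957, 'k1': 0.027076780963115745, 'extrinsics': array([[-0.49094516,  0.66118363, -0.56728217,  1.16272498],
       [ 0.87117906,  0.3692608 , -0.32356376,  0.31519413],
       [-0.00445999, -0.65305641, -0.75729614,  0.83695557],
       [ 0.        ,  0.        ,  0.        ,  1.        ]])}
top {'fovy': 46.71658720900564, 'cx': 313.1612591957663, 'cy': 191.92866499385107, 'k1': 0.010782876098930371, 'extrinsics': array([[ 0.00202542, -0.99478862,  0.10193866,  0.47698582],
       [-0.99991151, -0.003355  , -0.01287317, -0.00726244],
       [ 0.01314809, -0.10190356, -0.99470739,  1.4376815 ],
       [ 0.        ,  0.        ,  0.        ,  1.        ]])}
```

View pics/top0.png

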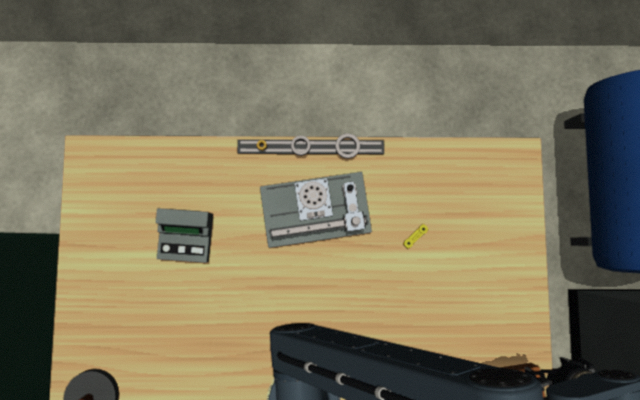

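View pics/scene0.png

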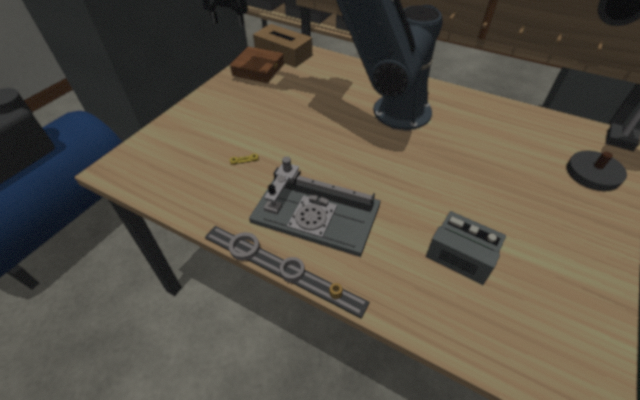

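Top view: keys at about (166,248), (181,249) and (196,250); grip post near (355,221); valve plate near (313,195). Next I enlarge crops of both views.

Run:
```python
import cv2,numpy as np
t=cv2.imread('pics/top0.png');s=cv2.imread('pics/scene0.png')
z=lambda im,x,y,w,h,k:cv2.resize(im[y:y+h,x:x+w],None,fx=k,fy=k,interpolation=cv2.INTER_CUBIC)
a=z(t,150,200,70,70,5);b=z(t,256,165,120,90,6.6) # a 350x350
c=z(s,420,205,95,80,4);d=z(s,245,145,140,110,5)
def cat(l):
    h=max(i.shape[0] for i in l);return np.hstack([cv2.copyMakeBorder(i,0,h-i.shape[0],0,0,0) for i in l])
# key crops together, gauge crop alone
cv2.imwrite('pics/keys.png',cat([a,c]));cv2.imwrite('pics/gt.png',b);cv2.imwrite('pics/gs.png',d)
```

```text
(no output)
```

View pics/keys.png

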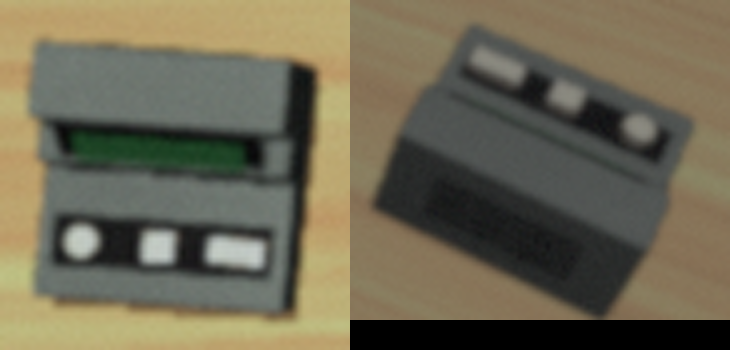

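View pics/gt.png

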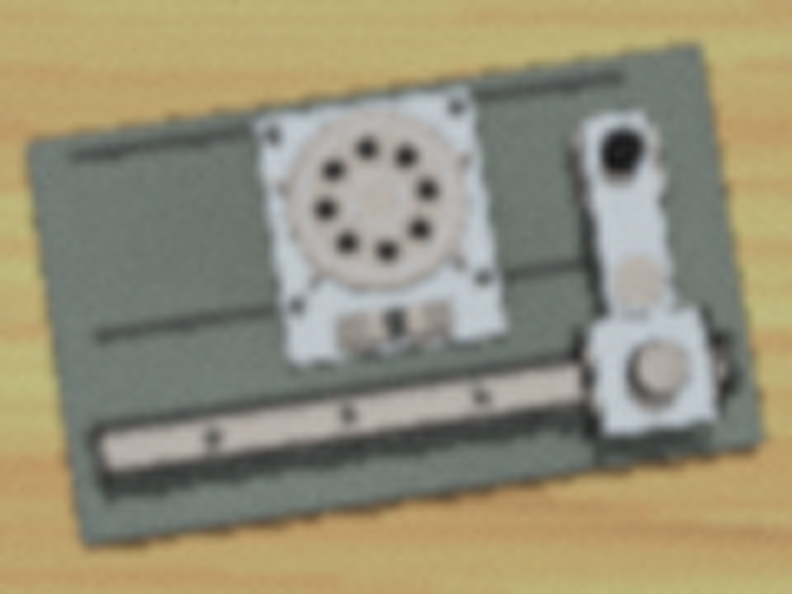

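View pics/gs.png

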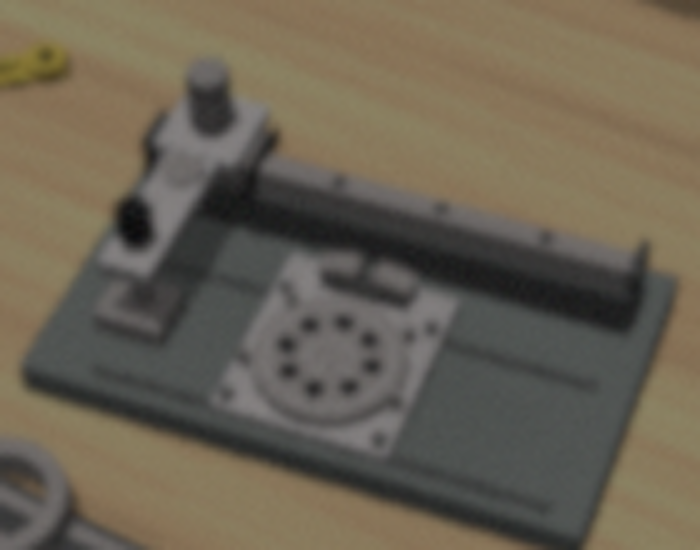

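```bash
cat > h.py <<'E'
import numpy as np
from station import camera_params
from scipy.optimize import least_squares
P={n:camera_params(n) for n in("scene","top")}
def proj(n,p):
    c=P[n];E=c["extrinsics"];q=(np.asarray(p)-E[:3,3])@E[:3,:3]
    s=q[...,:2]/q[...,2:];s=s*(1+c["k1"]*(s**2).sum(-1,keepdims=True))
    return s*200/np.tan(np.radians(c["fovy"])/2)+[c["cx"],c["cy"]]
def src(u,x0,y0,k): return (np.array(u,float)+.5)/k-.5+[x0,y0]
def T(v,p):
    c,s=np.cos(v[2]),np.sin(v[2]);p=np.asarray(p,float)
    return np.stack([v[0]+c*p[:,0]-s*p[:,1],v[1]+s*p[:,0]+c*p[:,1],p[:,2]],1)
E
python3 - <<'E'
from h import *
np.set_printoptions(precision=4,suppress=True)
K=[(-.04,.046,.05),(-.04,0,.05),(-.04,-.046,.05)]
kt=src([(81,241),(158,246),(236,251)],150,200,5);ks=src([(290,127),(216,94),(148,63)],420,205,4)
for use in("ts","t","s"):
    f=lambda v:np.concatenate([(proj(n,T(v,K))-o).ravel() for n,o,c in(("top",kt,"t"),("scene",ks,"s")) if c in use])
    r=least_squares(f,[.6,.3,0]);print("readout",use,r.x,r.fun)
print(T(r.x,K))
f=lambda v:np.concatenate([(proj("top",T(v,K))-kt).ravel(),(proj("scene",T(v,K))-ks).ravel()])
print(T(least_squares(f,[.6,.3,0]).x,K))
def pts(v): 
    n,g=v[3],v[4]
    return T(v,[(.095,.16,.025),(.095,-.16,.025),(-.095,-.16,.025),(-.095,.16,.025),(-.055,g,.128),(.042,g,.116),(-.015,n,.052),(.042,n,.041)])
gt=src([(28,143),(700,43),(765,445),(88,545),(662,368),(622,150),(396,322),(376,200)],256,165,6.6)
gs=src([(580,542),(25,372),(0,0),(672,282),(209,68),(133,208),(368,263),(328,355)],245,145,5)
m=[0,1,3,4,5,6,7]
for use in("ts","t","s"):
    f=lambda v:np.concatenate(([(proj("top",pts(v))-gt).ravel()] if "t" in use else [])+([(proj("scene",pts(v))-gs)[m].ravel()] if "s" in use else []))
    r=least_squares(f,[.6,0,0,.03,-.11],loss="soft_l1");print("gauge",use,r.x);print(f(r.x).reshape(-1,2))
    print("post",T(r.x,[(-.055,r.x[4],.114),(-.055,r.x[3],.114)]))
E
```

```text
readout ts [ 0.4883  0.3597 -0.0696] [ 0.7695 -0.02    0.9223  0.085   0.8597  0.1905  0.5686  0.1621  0.889
  0.3764  0.371   0.3774]
readout t [ 0.4885  0.3625 -0.0633] [-0.0916 -0.0054  0.0721 -0.0003  0.0197  0.0054]
readout s [ 0.488   0.3577 -0.0804] [-0.1299 -0.0248  0.2775  0.0681 -0.1478 -0.0442]
[[0.4518 0.4067 0.05  ]
 [0.4481 0.3609 0.05  ]
 [0.4444 0.315  0.05  ]]
[[0.4516 0.4084 0.05  ]
 [0.4484 0.3625 0.05  ]
 [0.4452 0.3166 0.05  ]]
gauge ts [ 0.5699 -0.0338  0.148   0.0014 -0.1056]
[[-0.1464 -0.4897]
 [ 0.9843 -0.171 ]
 [ 0.8785  0.081 ]
 [-0.8257  0.3507]
 [ 0.407  -0.0695]
 [ 0.8061 -0.2848]
 [ 0.6764 -0.1061]
 [ 0.8865 -0.022 ]
 [ 1.1108 -0.115 ]
 [-1.2111 -1.1571]
 [ 2.3064 -0.9999]
 [ 0.3397  1.031 ]
 [ 0.5096  0.353 ]
 [ 0.2676  1.3928]
 [ 0.6253  0.6578]]
post [[ 0.531  -0.1464  0.114 ]
 [ 0.5153 -0.0405  0.114 ]]
gauge t [ 0.5696 -0.0331  0.151   0.003  -0.1046]
[[-0.4482 -0.2398]
 [ 0.6424 -0.2258]
 [ 0.7148 -0.0021]
 [-0.9457  0.5805]
 [-0.1745 -0.04  ]
 [ 0.135  -0.2419]
 [-0.066   0.0578]
 [ 0.0974  0.147 ]]
post [[ 0.531  -0.1447  0.114 ]
 [ 0.5148 -0.0384  0.114 ]]
gauge s [ 0.5696 -0.0349  0.1415  0.0007 -0.1064]
[[ 0.3689 -0.1304]
 [-1.5328 -1.7261]
 [ 2.0684 -0.8943]
 [-0.0208  0.6329]
 [-0.0733 -0.1562]
 [-0.2696  1.1202]
 [-0.0494  0.3284]]
post [[ 0.5302 -0.1481  0.114 ]
 [ 0.5151 -0.042   0.114 ]]
```

```bash
cat >> h.py <<'E'
from station import status
from scipy.spatial.transform import Rotation as R
def show():
    s=status.sense();M=R.from_quat(s["tool_rot"]).as_matrix()
    print("t",s["t"],"tcp",np.round(s["tcp_pos"],4),"q",np.round(s["q"],3),"F",np.round(s["force"],2),"gap",round(s["finger_gap"],3));print(np.round(M.T,4));return s,M
def go(p,yaw=None):
    "yaw: world heading wanted of tool z (mod pi)"
    s,M=show();d=np.asarray(p)-s["tcp_pos"];print("shift mm in tool axes",np.round(M.T@d*1000,1),"world",np.round(d*1000,1))
    if yaw is not None:
        now=np.arctan2(M[1,2],M[0,2]);t=(yaw-now+np.pi/2)%np.pi-np.pi/2
        print("turn about tool x",np.round(t*np.sign(M[2,0]),3))
E
python3 -c "
from h import *
go([.53,-.1455,.25],.148+np.pi/2)"
```

```text
t 0.1 tcp [ 0.1635 -0.6026  0.2491] q [-1.485  0.528  1.434 -0.     1.181 -0.179] F [-0.65  0.11 -0.43] gap 1.001
[[-2.000e-04  2.000e-03 -1.000e+00]
 [ 9.651e-01  2.617e-01  3.000e-04]
 [ 2.617e-01 -9.651e-01 -1.900e-03]]
shift mm in tool axes [  -0.   473.3 -345.2] world [366.5 457.1   0.9]
turn about tool x 0.117
```

Emit:
arm_command:
  series:
    - [[0, 0, 0, 0.0585], [0, 0, 0, 0.0585], [0, 33, -33, 0], [0, 33, -33, 0], [0, 33, -33, 0], [0, 33, -33, 0], [0, 33, -33, 0], [0, 33, -33, 0], [0, 33, -33, 0], [0, 33, -33, 0]]
  jaw: 0
  force: 30

```text
t: 1.1
tcp_pos: [0.3865, -0.3014, 0.2498]
tool_rot: [0.462, 0.536, -0.462, 0.535]
force: [1.0, -0.2, -0.0]
finger_gap: -0.003
```

```bash
python3 -c "
from h import *
go([.4516,.4084,.12])"
```

```text
t 1.1 tcp [ 0.3865 -0.3014  0.2498] q [-0.891  0.347  1.763  0.     1.031  0.533] F [ 1.   -0.22 -0.04] gap -0.003
[[-2.000e-04  4.000e-04 -1.000e+00]
 [ 9.892e-01  1.469e-01 -1.000e-04]
 [ 1.469e-01 -9.892e-01 -4.000e-04]]
shift mm in tool axes [ 130.1  168.6 -692.5] world [  65.1  709.8 -129.8]
```

Emit:
arm_command:
  series:
    - [[0, 33, -33, 0], [0, 33, -33, 0], [0, 33, -33, 0], [0, 5, -42, 0], [0, 5, -42, 0], [0, 5, -42, 0], [0, 5, -42, 0], [0, 5, -42, 0], [0, 5, -42, 0], [0, 5, -42, 0]]

```text
t: 2.1
tcp_pos: [0.46, 0.1069, 0.2498]
tool_rot: [0.462, 0.536, -0.462, 0.535]
force: [0.9, -0.2, 0.1]
finger_gap: 0.0
```

Emit:
arm_command:
  series:
    - [[0, 5, -42, 0], [0, 5, -42, 0], [0, 5, -42, 0], [0, 5, -42, 0], [20, 5, -42, 0], [30, 5, -42, 0], [40, 5, -42, 0], [0, 0, 0, 0]]

```text
t: 2.9
tcp_pos: [0.4486, 0.396, 0.1607]
tool_rot: [0.457, 0.538, -0.464, 0.535]
force: [-0.7, -1.7, 0.6]
finger_gap: 0.002
```

Run:
```python
from h import *
from station import snapshot
import cv2
go([.4516,.4084,.082])
z=lambda im,x,y,w,h,k:cv2.resize(im[y:y+h,x:x+w],None,fx=k,fy=k,interpolation=cv2.INTER_CUBIC)
a=z(snapshot("top")[:,:,::-1],140,200,90,90,4.2);b=z(snapshot("scene")[:,:,::-1],420,185,95,90,4.2)
cv2.imwrite("pics/k1.png",np.hstack([a,b]))
```

```text
t 2.9 tcp [0.4486 0.396  0.1607] q [5.360e-01 6.070e-01 1.576e+00 1.000e-03 9.680e-01 1.954e+00] F [-0.69 -1.72  0.57] gap 0.002
[[-0.0088 -0.0039 -1.    ]
 [ 0.9884  0.1515 -0.0093]
 [ 0.1515 -0.9884  0.0025]]
shift mm in tool axes [ 78.6   5.6 -12. ] world [  3.   12.4 -78.7]
```

View pics/k1.png

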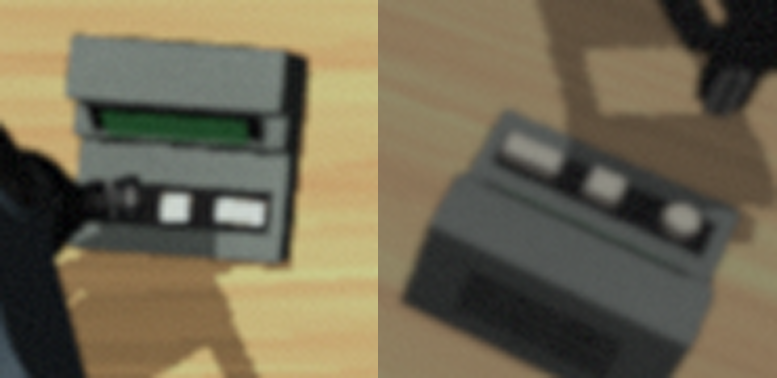

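Tool is over the power key in both views: in the crop, tips at about (125,195) in the top view, and high above the key at (680,215) in the scene view. I settle and descend to just above it.

Emit:
arm_command:
  series:
    - [[0, 0, 0, 0], [20, 0, 0, 0], [20, 0, 0, 0], [20, 0, 0, 0], [0, 0, 0, 0], [0, 0, 0, 0]]

```text
t: 3.6
tcp_pos: [0.453, 0.3931, 0.1082]
tool_rot: [0.463, 0.535, -0.462, 0.535]
force: [1.0, -0.2, -0.5]
finger_gap: -0.0
```

Run:
```python
from h import *
from station import snapshot
import cv2
go([.4516,.4084,.071])
s,M=show(); tip=s["tcp_pos"]+M[:,0]*.019
for n in P: print(n,proj(n,tip), proj(n,[.4516,.4084,.05]))
z=lambda im,x,y,w,h,k:cv2.resize(im[y:y+h,x:x+w],None,fx=k,fy=k,interpolation=cv2.INTER_CUBIC)
a=z(snapshot("top")[:,:,::-1],140,210,60,60,6.5);b=z(snapshot("scene")[:,:,::-1],455,190,60,60,6.5)
cv2.imwrite("pics/k2.png",np.hstack([a,b]))
```

```text
t 3.6 tcp [0.453  0.3931 0.1082] q [ 0.529  0.682  1.611 -0.     0.847  1.953] F [ 0.95 -0.19 -0.52] gap -0.0
[[ 1.600e-03  8.000e-04 -1.000e+00]
 [ 9.893e-01  1.457e-01  1.700e-03]
 [ 1.457e-01 -9.893e-01 -6.000e-04]]
shift mm in tool axes [ 37.2   0.8 -15.3] world [ -1.4  15.3 -37.2]
t 3.6 tcp [0.453  0.3931 0.1082] q [ 0.529  0.682  1.611 -0.     0.847  1.953] F [ 0.95 -0.19 -0.52] gap -0.0
[[ 1.600e-03  8.000e-04 -1.000e+00]
 [ 9.893e-01  1.457e-01  1.700e-03]
 [ 1.457e-01 -9.893e-01 -6.000e-04]]
scene [491.53394413 224.96340361] [492.70248581 236.55434826]
top [167.81300107 247.5098241 ] [166.5592642  247.76518209]
```

View pics/k2.png

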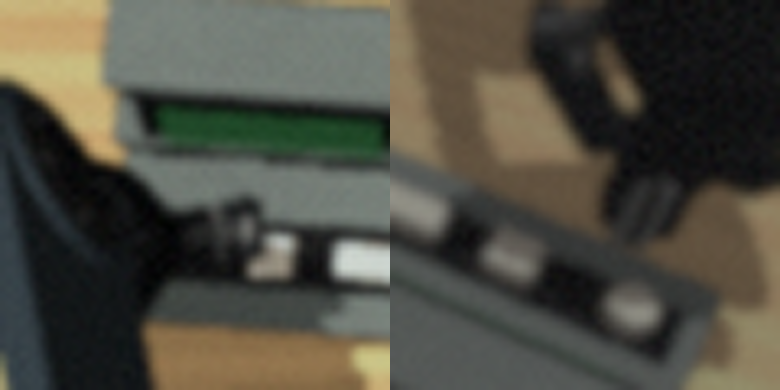

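Closed tips show at about (635,240) in the scene crop, i.e. pixel (492.6,227), against a predicted (491.5,225), so calibration and TCP agree. The remaining error is 15 mm along −z of the tool.

Emit:
arm_command:
  series:
    - [[0, 1, -8, 0], [0, 0, -7.3, 0], [15, 0, 0, 0], [17, 0, 0, 0], [0, 0, 0, 0], [0, 0, 0, 0]]

```text
t: 4.3
tcp_pos: [0.4502, 0.4089, 0.0738]
tool_rot: [0.461, 0.536, -0.462, 0.535]
force: [1.0, 0.0, 0.7]
finger_gap: 0.001
```

Emit:
arm_command:
  series:
    - [[2, 0, 0, 0], [2, 0, 0, 0], [2, 0, 0, 0], [0, 0, 0, 0]]

```text
t: 4.7
tcp_pos: [0.451, 0.4091, 0.0689]
tool_rot: [0.462, 0.535, -0.462, 0.536]
force: [0.1, -0.2, 1.0]
finger_gap: -0.001
```

Emit:
arm_command:
  series:
    - [[1, 0, 0, 0], [1, 0, 0, 0], [0, 0, 0, 0], [0, 0, 0, 0]]

```text
t: 5.1
tcp_pos: [0.451, 0.4091, 0.067]
tool_rot: [0.462, 0.535, -0.462, 0.536]
force: [0.3, -0.3, 2.4]
finger_gap: -0.001
```

Emit:
arm_command:
  series:
    - [[1, 0, 0, 0], [1, 0, 0, 0], [0, 0, 0, 0], [0, 0, 0, 0]]

```text
t: 5.5
tcp_pos: [0.451, 0.4091, 0.0648]
tool_rot: [0.462, 0.535, -0.462, 0.536]
force: [0.0, -1.0, 2.5]
finger_gap: -0.0
```

Emit:
arm_command:
  series:
    - [[1, 0, 0, 0], [0, 0, 0, 0], [0, 0, 0, 0]]

```text
t: 5.8
tcp_pos: [0.451, 0.4091, 0.0638]
tool_rot: [0.462, 0.535, -0.462, 0.536]
force: [0.3, 0.5, 4.7]
finger_gap: -0.0
```

Emit:
arm_command:
  series:
    - [[0.7, 0, 0, 0], [0, 0, 0, 0], [0, 0, 0, 0]]

```text
t: 6.1
tcp_pos: [0.451, 0.4091, 0.0638]
tool_rot: [0.462, 0.535, -0.461, 0.536]
force: [-0.6, -0.0, 7.1]
finger_gap: -0.002
```

Power key bottomed out at z = 0.0638 with 7 N. Releasing it and moving to range.

Emit:
arm_command:
  series:
    - [[-8, 0, 0, 0], [-9, 0, 0, 0], [0, 0, 0, 0], [0, -5, 22, 0], [0, -5, 23, 0], [0, 0, 0, 0], [6, 0, 0, 0], [4, 0, 0, 0], [0, 0, 0, 0], [0, 0, 0, 0]]

```text
t: 7.1
tcp_pos: [0.4474, 0.3636, 0.0696]
tool_rot: [0.461, 0.536, -0.462, 0.536]
force: [0.5, 0.5, -0.4]
finger_gap: -0.005
```

Emit:
arm_command:
  series:
    - [[2, 0, 0, 0], [2, 0, 0, 0], [1.5, 0, 0, 0], [1, 0, 0, 0], [0, 0, 0, 0], [0, 0, 0, 0]]

```text
t: 7.7
tcp_pos: [0.4477, 0.3635, 0.0639]
tool_rot: [0.462, 0.536, -0.461, 0.536]
force: [-0.6, 3.2, 3.1]
finger_gap: -0.003
```

Emit:
arm_command:
  series:
    - [[0.8, 0, 0, 0], [0, 0, 0, 0], [0, 0, 0, 0]]

```text
t: 8.0
tcp_pos: [0.4478, 0.3635, 0.0637]
tool_rot: [0.462, 0.535, -0.461, 0.536]
force: [-1.8, 3.0, 8.4]
finger_gap: -0.002
```

Emit:
arm_command:
  series:
    - [[-8, 0, 0, 0], [-9, 0, 0, 0], [0, 0, 0, 0], [0, -5, 22, 0], [0, -5, 23, 0], [0, 0, 0, 0], [6, 0, 0, 0], [4, 0, 0, 0], [0, 0, 0, 0], [0, 0, 0, 0]]

```text
t: 9.0
tcp_pos: [0.4442, 0.3176, 0.0694]
tool_rot: [0.461, 0.536, -0.462, 0.536]
force: [-0.5, 0.5, 0.9]
finger_gap: 0.0
```

Emit:
arm_command:
  series:
    - [[2, 0, 0, 0], [2, 0, 0, 0], [1.5, 0, 0, 0], [1, 0, 0, 0], [0.7, 0, 0, 0], [0, 0, 0, 0], [0, 0, 0, 0]]

```text
t: 9.7
tcp_pos: [0.4443, 0.3176, 0.0637]
tool_rot: [0.462, 0.536, -0.461, 0.536]
force: [-2.5, 1.8, 10.2]
finger_gap: -0.0
```

Emit:
arm_command:
  series:
    - [[-8, 0, 0, 0], [-9, 0, 0, 0], [-30, 0, 0, 0], [-40, 0, 0, 0], [-45, 0, 0, 0], [0, 1.5, 40, 0], [0, 1.5, 40, 0], [0, 1.5, 40, 0], [0, 1.5, 40, 0], [0, 1.5, 40, 0]]

```text
t: 10.7
tcp_pos: [0.4809, 0.1186, 0.1949]
tool_rot: [0.461, 0.536, -0.462, 0.536]
force: [-0.1, -0.1, -0.9]
finger_gap: 0.003
```

Emit:
arm_command:
  series:
    - [[0, 1.5, 40, 0], [0, 1.5, 40, 0], [0, 1.5, 40, 0], [0, 1.5, 40, 0], [0, 1.5, 40, 0], [0, 1.5, 40, 0], [0, 1, 25, 0], [0, 0, 0, 0], [0, 0, 0, 0]]
  jaw: 100

```text
t: 11.6
tcp_pos: [0.5293, -0.1405, 0.1944]
tool_rot: [0.462, 0.536, -0.462, 0.535]
force: [-0.2, 0.5, -0.3]
finger_gap: 0.997
```

Run:
```python
from h import *
from station import snapshot
import cv2
go([.5308,-.146,.114],.148+np.pi/2)
z=lambda im,x,y,w,h,k:cv2.resize(im[y:y+h,x:x+w],None,fx=k,fy=k,interpolation=cv2.INTER_CUBIC)
a=z(snapshot("top")[:,:,::-1],300,170,90,90,4.4);b=z(snapshot("scene")[:,:,::-1],240,110,90,90,4.4)
cv2.imwrite("pics/g1.png",np.hstack([a,b]))
```

```text
t 11.6 tcp [ 0.5293 -0.1405  0.1944] q [-0.464  0.499  1.683  0.     0.961  0.961] F [-0.16  0.48 -0.25] gap 0.997
[[-1.300e-03  8.000e-04 -1.000e+00]
 [ 9.893e-01  1.457e-01 -1.200e-03]
 [ 1.457e-01 -9.893e-01 -1.000e-03]]
shift mm in tool axes [80.4  0.8  5.7] world [  1.5  -5.5 -80.4]
turn about tool x -0.002
```

View pics/g1.png

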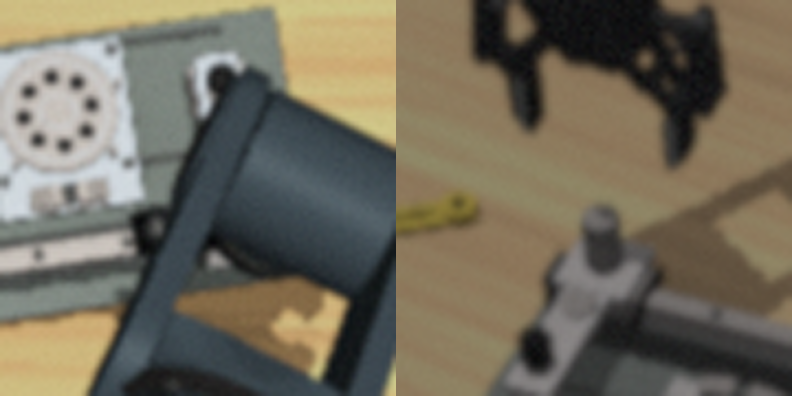

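Scene view (9th picture): open fingertips at crop (528,128) and (677,165), so they straddle the post top at (602,212). Descending.

Emit:
arm_command:
  series:
    - [[0, 0.8, 5.7, 0], [20, 0, 0, 0], [20, 0, 0, 0], [20, 0, 0, 0], [12, 0, 0, 0], [8, 0, 0, 0], [0, 0, 0, 0], [0, 0, 0, 0]]

```text
t: 12.5
tcp_pos: [0.5321, -0.1459, 0.1149]
tool_rot: [0.462, 0.535, -0.462, 0.536]
force: [0.1, 0.3, -0.0]
finger_gap: 1.0
```

Emit:
arm_command:
  series:
    - [[0, 0, 0, 0], [0, 0, 0, 0], [0, 0, 0, 0], [0, 0, 0, 0], [0, 0, 0, 0], [0, 0, 0, 0]]
  jaw: 0
  force: 40

```text
t: 13.1
tcp_pos: [0.5319, -0.146, 0.115]
tool_rot: [0.462, 0.535, -0.462, 0.536]
force: [-1.0, -1.5, 3.9]
finger_gap: 0.268
```

Run:
```python
from h import *
go([.5151,-.0400,.114],.148+np.pi/2)
```

```text
t 13.1 tcp [ 0.5319 -0.146   0.115 ] q [-0.471  0.625  1.732 -0.     0.783  0.953] F [-0.96 -1.52  3.95] gap 0.268
[[ 6.000e-04 -5.000e-04 -1.000e+00]
 [ 9.891e-01  1.474e-01  5.000e-04]
 [ 1.474e-01 -9.891e-01  6.000e-04]]
shift mm in tool axes [   1.    -1.  -107.4] world [-16.8 106.   -1. ]
turn about tool x -0.0
```

Emit:
arm_command:
  series:
    - [[0, 0, -4, 0], [0, 0, -8, 0], [0, 0, -9, 0], [0, 0, -9, 0], [0, 0, -9, 0], [0, 0, -9, 0], [0, 0, -9, 0], [0, 0, -9, 0], [0, 0, -8, 0], [0, 0, -4, 0]]

```text
t: 14.1
tcp_pos: [0.5201, -0.0678, 0.115]
tool_rot: [0.462, 0.536, -0.461, 0.536]
force: [-2.0, -1.6, 4.7]
finger_gap: 0.265
```

Emit:
arm_command:
  series:
    - [[0, 0, -3, 0], [0, 0, -2, 0], [0, 0, -1, 0]]

```text
t: 14.4
tcp_pos: [0.5194, -0.063, 0.115]
tool_rot: [0.461, 0.535, -0.462, 0.536]
force: [-2.5, -5.7, 5.6]
finger_gap: 0.266
```

Emit:
arm_command:
  series:
    - [[0, 0, -1, 0], [0, 0, -1, 0], [0, 0, -1, 0]]

```text
t: 14.7
tcp_pos: [0.5191, -0.0609, 0.115]
tool_rot: [0.461, 0.535, -0.462, 0.537]
force: [-2.1, -6.1, 5.6]
finger_gap: 0.269
```

Emit:
arm_command:
  series:
    - [[0, 0, -1, 0], [0, 0, -1, 0], [0, 0, -1, 0]]

```text
t: 15.0
tcp_pos: [0.5187, -0.0582, 0.115]
tool_rot: [0.461, 0.535, -0.462, 0.537]
force: [-1.8, -7.5, 5.2]
finger_gap: 0.275
```

Emit:
arm_command:
  series:
    - [[0, 0, -1, 0], [0, 0, -1, 0], [0, 0, -1, 0]]

```text
t: 15.3
tcp_pos: [0.5183, -0.0555, 0.115]
tool_rot: [0.461, 0.535, -0.462, 0.537]
force: [-2.3, -8.0, 5.7]
finger_gap: 0.268
```

Run:
```python
from h import *
go([.5151,-.0400,.114],.148+np.pi/2)
```

```text
t 15.3 tcp [ 0.5183 -0.0555  0.115 ] q [-0.32   0.598  1.809 -0.004  0.733  1.105] F [-2.33 -8.02  5.74] gap 0.268
[[ 1.000e-03 -3.500e-03 -1.000e+00]
 [ 9.889e-01  1.489e-01  5.000e-04]
 [ 1.489e-01 -9.888e-01  3.600e-03]]
shift mm in tool axes [  1.   -0.9 -15.8] world [-3.2 15.5 -1. ]
turn about tool x 0.001
```

Emit:
arm_command:
  series:
    - [[0, 0, -1, 0], [0, 0, -1, 0]]

```text
t: 15.5
tcp_pos: [0.518, -0.0535, 0.115]
tool_rot: [0.461, 0.535, -0.462, 0.537]
force: [-2.2, -7.7, 5.3]
finger_gap: 0.267
```

Emit:
arm_command:
  series:
    - [[0, 0, -1, 0], [0, 0, -1, 0]]

```text
t: 15.7
tcp_pos: [0.5176, -0.0511, 0.115]
tool_rot: [0.461, 0.535, -0.462, 0.537]
force: [-2.2, -6.2, 5.2]
finger_gap: 0.268
```

Emit:
arm_command:
  series:
    - [[0, 0, -1, 0], [0, 0, -1, 0]]

```text
t: 15.9
tcp_pos: [0.5173, -0.0489, 0.115]
tool_rot: [0.461, 0.535, -0.462, 0.537]
force: [-1.6, -5.8, 5.9]
finger_gap: 0.268
```

Emit:
arm_command:
  series:
    - [[0, 0, -1, 0], [0, 0, -1, 0]]

```text
t: 16.1
tcp_pos: [0.517, -0.0469, 0.115]
tool_rot: [0.461, 0.535, -0.462, 0.537]
force: [-1.5, -5.7, 5.8]
finger_gap: 0.268
```

Force fell at y ≈ −0.052, the start of the flat, so the notch middle should be at about −0.040, matching the vision estimate.

Emit:
arm_command:
  series:
    - [[0, 0, -1, 0], [0, 0, -0.5, 0], [0, 0, 0, 0]]

```text
t: 16.4
tcp_pos: [0.5166, -0.0448, 0.115]
tool_rot: [0.461, 0.535, -0.462, 0.536]
force: [-1.0, -3.1, 6.7]
finger_gap: 0.271
```

Emit:
arm_command:
  series:
    - [[0, 0, -1, 0], [0, 0, 0, 0]]

```text
t: 16.6
tcp_pos: [0.5164, -0.0433, 0.115]
tool_rot: [0.462, 0.535, -0.462, 0.536]
force: [-1.9, -0.9, 6.0]
finger_gap: 0.267
```

Emit:
arm_command:
  series:
    - [[0, 0, -1, 0], [0, 0, 0, 0]]

```text
t: 16.8
tcp_pos: [0.5161, -0.0417, 0.115]
tool_rot: [0.462, 0.536, -0.462, 0.535]
force: [0.1, 0.4, 6.0]
finger_gap: 0.267
```

Emit:
arm_command:
  series:
    - [[0, 0, -1, 0], [0, 0, 0, 0]]

```text
t: 17.0
tcp_pos: [0.516, -0.0407, 0.115]
tool_rot: [0.462, 0.536, -0.462, 0.535]
force: [-1.3, 0.6, 6.4]
finger_gap: 0.269
```

Emit:
arm_command:
  series:
    - [[0, 0, -0.5, 0], [0, 0, 0, 0]]

```text
t: 17.2
tcp_pos: [0.5159, -0.0403, 0.115]
tool_rot: [0.462, 0.536, -0.462, 0.536]
force: [-1.2, -0.1, 6.7]
finger_gap: 0.268
```

Emit:
arm_command:
  series:
    - [[0, 0, -0.5, 0], [0, 0, 0, 0]]

```text
t: 17.4
tcp_pos: [0.5159, -0.0401, 0.115]
tool_rot: [0.462, 0.535, -0.462, 0.536]
force: [-1.4, -1.4, 5.8]
finger_gap: 0.269
```

The TCP now stops advancing when pushed (0.2 mm for 0.5 mm commanded), so the ball is seated. I hold and take a check picture.

Emit:
arm_command:
  series:
    - [[0, 0, 0, 0], [0, 0, 0, 0], [0, 0, 0, 0], [0, 0, 0, 0], [0, 0, 0, 0]]

```text
t: 17.9
tcp_pos: [0.5159, -0.0401, 0.115]
tool_rot: [0.462, 0.535, -0.462, 0.536]
force: [-1.1, -1.3, 7.1]
finger_gap: 0.269
```

Run:
```python
from h import *
from station import snapshot
import cv2
z=lambda im,x,y,w,h,k:cv2.resize(im[y:y+h,x:x+w],None,fx=k,fy=k,interpolation=cv2.INTER_CUBIC)
cv2.imwrite("pics/g2.png",np.hstack([z(snapshot("top")[:,:,::-1],256,165,100,90,3.9),z(snapshot("scene")[:,:,::-1],245,145,100,90,3.9)]))
show()
```

```text
t 18.0 tcp [ 0.5159 -0.0401  0.115 ] q [-0.294  0.595  1.818  0.     0.728  1.129] F [-1.66 -1.78  6.59] gap 0.269
[[ 4.000e-04 -0.000e+00 -1.000e+00]
 [ 9.891e-01  1.475e-01  3.000e-04]
 [ 1.475e-01 -9.891e-01  1.000e-04]]
```

View pics/g2.png

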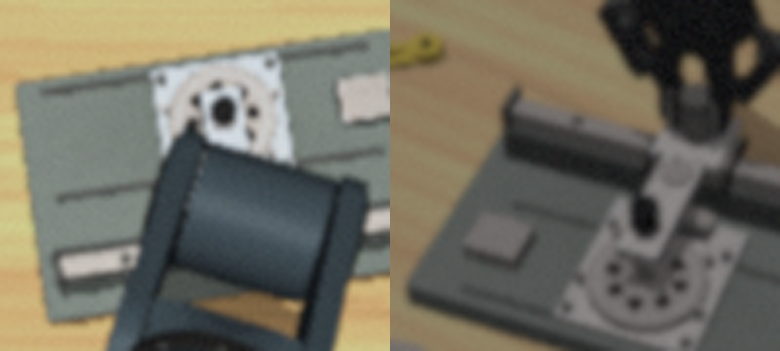

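The tenth picture shows the cap at crop (224,110), centred over the valve plate, with the post held in the jaws. Signing off.

```bash
python3 -c "
from station import ticket
print(ticket.sign_off())"
```

```text
the job is handed in; nothing more can be done
None
```

The job is handed in at about 18 s of the 64 s allowed, with the carriage in the notch and the grip post still held.

- **Keys:** I pressed power, range and zero in that order with the closed fingertips. Each was bottomed out at TCP z ≈ 0.0637 m with 7–10 N. After each press I lifted the tool about 11 mm above the key tops, so each key could come up. I had no direct reading of key travel; this rests on the force and height readings.
- **Slide:** I gripped the post at 40 N and moved the carriage about 107 mm. The force rose on the ramp, fell on the flat, then turned slightly positive as the ball pulled into the notch. I stopped when the carriage resisted further pushing.
- **Last checks:** The TCP held steady at y = −0.0401 m, against a camera estimate of −0.040 m. The final picture showed the probe cap centred over the valve plate, which showed no sign of having moved.
- **Disagreements:** The two cameras differed by about 3 mm in y, so I used a fit to both. The push on the ramp was higher than expected, about 6.5 N against about 3 N, and a steady upward force of 6–7 N stayed on the tool after gripping. Neither had any visible effect.

I did not take a separate closing picture of the rings and spacer; the arm never went near them. It crossed towards the reed clamp's side of the gauge only at height, and the part of the clamp in the last picture looked undisturbed.

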